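# Turn over the cup drying rack at the model-repair bench

## Robot

A 6-joint arm with a two-finger parallel gripper is mounted at the origin on the work surface. World frame = base frame: x ahead of the robot, y to its left, z up, the work surface at z = 0. Lengths are in m, angles in rad, forces in N, time in s.
With the tool pointing down it reaches from about 0.375 to 0.9 m from the base axis. Payload 3.1 kg.
Tool frame: the origin (TCP) lies at the very end of the fingers, on their centre line; the grasp point (between the pads) lies robot.grasp_offset behind it (robot.grasp_offset is the distance from the TCP to the grasp point, in m); z points along the fingers, y is the direction in which the jaws open and shut (so a half turn about z gives the same grasp; the last joint's range is limited). The gripper opens to 87 mm and grips with 3 to 60 N. Pads are 19 mm wide; open, the fingers measure 117 mm over their backs; the gripper's body (75 mm by 190 mm) begins 51 mm behind the grasp point.
Start: joints at [1.105, 0.527, 1.433, -0, 1.181, -0.178], TCP at [0.177, 0.599, 0.199] pointing down, gripper open.
Joint ranges: [-3.08, 3.08], [-0.75, 2.2], [0.22, 2.44], [-1.43, 4.57], [0, 2.65], [-2.85, 2.85]. Speed limits (rad/s): [2.79, 2.79, 3.14, 3.14, 3.14, 3.14].

## Interface

Orientations are given as a unit quaternion [x, y, z, w].
In Python, from rig import robot gives the robot as it stands.
- The arm moves only by the tool drive_tool, never from a script. Its argument "targets" is one flat list of numbers, 6 for each row, row after row: the shift along the tool's x, y, z in cm, then the turn, a rotation vector about the tool's x, y, z in degrees. A call has 1 to 12 rows; each row is the pose to reach, as a shift and turn from the pose commanded when the call began, along the tool's axes at that moment; what a row does not reach only later rows make up. A row lasts 1/12 s, in which the tool goes at most 41.7 mm and 7.16 degrees, less where a joint would pass 70% of its speed; a pose out of reach is approached as far as the arm can. A call with a gripper value outside its range is refused whole. "grip" is the gripper command: -1 is fully open, 1 is shut, values between are in proportion, set as the call begins (left out, the last holds). The fingers move at their own pace and stop on an object; "squeeze" is the grip in N (left out, the last holds). Time passes only in rows, so rows that repeat a pose let the fingers close. It gives the time, the measured TCP pose, the force and the opening at its end, in the units of the state.
- robot.get_obs(): the state, without advancing time (a new reading comes with each control period).
- robot.camera(name): name is "scene" or "side" or "wrist"; returns (picture, depth): 400x640x3 uint8, red, green, blue; 400x640 float32, m along the optical axis (not along the pixel's ray), 0 where there is no reading.
- robot.calibration(name): a dict with "mtx" (3x3 intrinsics, pixels), "R" (3x3) and "t" (3): a world point X has camera coordinates R X + t; the wrist camera has in their place "hand_eye" (4x4, takes a point from camera to tool coordinates, whose origin is the TCP and whose axes are the flange's). Camera axes: x right, y down, z forward; pixel columns grow to the right and rows downward; lengths in m; the calibration is good to about 2 mm. A picture is of the moment at which its call begins: read the wrist's pose just before it. calibration takes no time and is no camera call.
- robot.hand_in(): hands the job in, once; it reports no verdict.
The state is a dict: "time": time; "q": joint angles; "joint_velocities": joint speeds; "joint_torque": joint torques, N m; "position": TCP position; "tool_rot": TCP orientation; "ft_force": force on the tool from outside, world axes, zero at the start; "moment": the same for the moment, N m; "grip_width": finger opening in m.
Only numpy, scipy, OpenCV 4.12 (cv2) and the standard library are available. Lean on these libraries where they do the work, as an engineer would, in place of code of your own. Each camera call takes 0.05 s, during which the arm holds its last target.

## Task

At the model-repair bench, take the dry blue mixing cup off its slanted drying peg and nest it, mouth down, over the stack of white cups: lower it in your grip until it just rests lightly on the cup below, neither dropped nor pressed tight, and let go. Then hang the rinsed orange cup, mouth down, on the slanted peg that came free, pushed on as far as it goes. Leave the grey cup on its peg, and do not disturb the rest of the bench.

Things in the scene. Friction and masses are not known exactly. Their poses are not given: they have to be found in the camera images.
- cup_blue_mid (a point): Blue tapered mixing cup, hung mouth down on a slanted peg. All five cups are alike: round, 100 mm tall, 72 mm across outside at the open mouth (bead 74), tapering evenly to 48 mm at the closed end (53 mm wide 22 mm below it), wall 3, closed end 8 mm thick, 60 to 100 g. Point: on the axis, 50 mm from either end. z: along the axis from mouth to closed end (up when it stands mouth down).
- cup_orange_mid (a point): Orange cup, rinsed, standing mouth down on one of two small mats (cork or rubber, 110 x 110 x 3.5 mm). Same shape, point and axes as the blue cup.
- cup_grey_mid (a point): Grey cup, still wet, hanging on the other slanted peg; it stays there. Same shape, point and axes.
- cup_white_top_mid (a point): Upper of two loose white cups nested mouth down on the other mat; the blue cup goes over it. Same shape, point, axes. No stacking ledge: a cup laid lightly over another rests on the taper, its mid point 27 mm above that of the cup below; sideways room is 9 mm as the mouth goes over the closed end, shrinking to none. It hardly sinks further if pressed; a push over about 20 N wedges it tight.
- cup_white_low_mid (a point): Lower of the two white cups, standing on its mat. Same shape, point and axes.
- peg_left: Left peg (seen from the robot) of the fixed steel drying rack: straight, round, white, 16 mm thick, domed tip. Origin on its axis at the foot, 60 mm above the bench; z along the peg to the tip (115 mm from the origin), 40 degrees from vertical, leaning towards the robot; y level to the left as seen from the robot, x square to the peg on its upper side. The rack's bar runs through the pegs' feet.
- peg_right: Right peg of the same rack, 160 mm from the left one, parallel to it; same frame and sizes.
- peg_left_seat (a point): Where the mid point of a cup hung fully on the left peg lies: x -19, y 0, z +75 mm in the peg's frame (same axes). Such a cup's inside wall lies along the peg's upper (+x) side and its closed end rests inside on the peg's tip, so its axis is 33 degrees from vertical: in the peg's vertical plane, leaning the same way but 7 degrees steeper.
- peg_right_seat (a point): The same for the right peg.
- jar: Bystander: closed jar of filler, 72 mm across, 105 mm tall; origin at the centre of its underside.
- spatula: Bystander: spatula lying on the bench in front of the rack, 190 mm long along its x axis; origin under its middle.
- model: Bystander: white plaster building model on a plywood board 110 x 170 mm, 70 mm tall; origin at the centre of its underside.

How it is judged:
On the way, in this order (a step that is already met when the one before it is completed fails the run):
1. the blue cup, still held in the fingers, has been lowered upright over the upper white cup to within 10 mm of where it comes to rest (z of cup_blue_mid in the frame of cup_white_top_mid below 0.037 m and horizontal distance between cup_blue_mid and cup_white_top_mid below 0.012 m and angle between cup_blue_mid's own z axis and vertical below 0.2 rad and contact force between the fingers and cup_blue above 0.3 N), for 0.1 s.
2. the blue cup is let go and rests nested over the upper white cup (z of cup_blue_mid in the frame of cup_white_top_mid between 0.022 and 0.033 m and horizontal distance between cup_blue_mid and cup_white_top_mid below 0.007 m and angle between cup_blue_mid's own z axis and vertical below 0.12 rad and contact force between the fingers and cup_blue below 0.05 N and linear speed of cup_blue below 0.02 m/s), for 0.3 s.
3. the orange cup is let go and hangs fully on a slanted peg (((distance between cup_orange_mid and peg_left_seat below 0.015 m and angle between the z axis of cup_orange_mid and the z axis of peg_left, either way round below 0.28 rad) or (distance between cup_orange_mid and peg_right_seat below 0.015 m and angle between the z axis of cup_orange_mid and the z axis of peg_right, either way round below 0.28 rad)) and angle between cup_orange_mid's own z axis and vertical below 1 rad and contact force between the fingers and cup_orange below 0.05 N and linear speed of cup_orange below 0.02 m/s), for 0.3 s.
At the end, for the whole second after the job is handed in: Blue cup at rest, upright within 7 degrees, mid point 22 to 33 mm above the upper white cup's and within 7 mm sideways; orange cup at rest on the free peg, mid point within 15 mm of its seat point, axis within 16 degrees of the peg's; white stack upright, moved under 30 mm; both cups let go (all of step 2 and all of step 3 and angle between cup_white_top_mid's own z axis and vertical below 0.12 rad and distance of cup_white_low_mid from where it was at the start of the episode below 0.03 m); the robot touches nothing.
It fails at once if the blue cup is driven tight onto the white cup (their walls bear on each other with more than 35 N in all, as from a push of about 20 N or a fall of 10 mm or more) (contact force between cup_blue and cup_white_top above 35 N).
It fails at once if the grey cup is moved more than 20 mm (distance of cup_grey_mid from where it was at the start of the episode above 0.02 m).
It fails at once if the lower white cup is moved more than 30 mm (distance of cup_white_low_mid from where it was at the start of the episode above 0.03 m).
It fails at once if the jar, the spatula or the plaster model is moved more than 20 mm (distance of any of jar, spatula, model from where it was at the start of the episode above 0.02 m).
It also fails if it takes over 66 s, if anything falls off the work surface, if the arm or the gripper's body presses on something with over 40 N, if the wrist force passes 120 N, or if a joint passes its speed limit or range.

## Working session

There is one attempt and no reset: what is moved stays moved. The work goes in short steps, Python scripts to look and compute and a tool call to move; the robot and the scene stay as the last step left them, time stands still between calls to the robot, and variables do not carry over. Pictures are saved under pics/ and viewed, and the job is handed in when it is done.

Besides the shell and the picture viewer there is one more tool, called after "Emit:" as a command line: name --argument value ..., lists and objects as JSON in quotes. drive_tool: Moves the arm, as the interface text tells. Its arguments: {"type":"object","properties":{"targets":{"type":"array","items":{"type":"number"}},"grip":{"type":"number"},"squeeze":{"type":"number"}},"required":["targets"]}

```bash
ls -la; mkdir -p pics; python3 - <<'E'
from rig import robot
import cv2,numpy as np
print(robot.get_obs()); print(robot.grasp_offset)
for n in ["scene","side","wrist"]:
    o=robot.get_obs()
    im,d=robot.camera(n); c=robot.calibration(n); print(n,c)
    cv2.imwrite(f"pics/{n}0.png",im[:,:,::-1]); np.savez(f"pics/{n}0.npz",im=im,d=d,**{k:v for k,v in c.items()})
E
```

```text
total 12
drwxr-xr-x  3 agent agent 4096 Dec  6 20:36 .
drwxr-xr-x 23 root  root  4096 Dec  6 20:36 ..
drwxr-xr-x  2 agent agent 4096 Dec  6 20:36 pics
{'time': 0.0, 'q': array([ 1.10550896e+00,  5.28458600e-01,  1.43387741e+00, -5.99396814e-06,
        1.18139926e+00, -1.78531513e-01]), 'joint_velocities': array([ 0.00046121, -0.00043543, -0.00078266,  0.00072289,  0.00077269,
       -0.00175417]), 'joint_torque': array([ 2.44456078e-04, -4.40045571e+01, -1.76590705e+01,  6.32399297e-02,
        5.83546737e-02, -1.67130252e-04]), 'position': array([0.17641779, 0.59878238, 0.19848425]), 'tool_rot': array([ 1.42885979e-01,  9.89738576e-01, -1.01715882e-03, -3.36311050e-04]), 'ft_force': array([ 0.12617097,  0.1341357 , -0.00110533]), 'moment': array([ 0.02353371, -0.02660253, -0.01626349]), 'grip_width': 0.08717320448265821}
0.0187
scene {'mtx': array([[491.41024747,   0.        , 319.48755359],
       [  0.        , 491.41024747, 202.74785656],
       [  0.        ,   0.        ,   1.        ]]), 'R': array([[ 0.6340797 ,  0.7732624 ,  0.00286196],
       [ 0.66831682, -0.54615447, -0
[... 309 characters left out ...]
-0.70860008, -0.00600607],
       [-0.40746846, -0.39877109, -0.82155406],
       [ 0.57975822,  0.58212331, -0.57009899]]), 't': array([-0.43725377,  0.30666078,  0.55319726])}
wrist {'mtx': array([[276.44875291,   0.        , 315.44684142],
       [  0.        , 276.44875291, 195.91905179],
       [  0.        ,   0.        ,   1.        ]]), 'hand_eye': array([[ 2.60707832e-04, -9.51912725e-01, -3.06369214e-01,
         8.54220003e-02],
       [ 9.99999920e-01,  1.55560446e-04,  3.67621282e-04,
        -2.03508652e-04],
       [-3.02284445e-04, -3.06369286e-01,  9.51912690e-01,
        -1.84438054e-01],
       [ 0.00000000e+00,  0.00000000e+00,  0.00000000e+00,
         1.00000000e+00]])}
```

View pics/scene0.png

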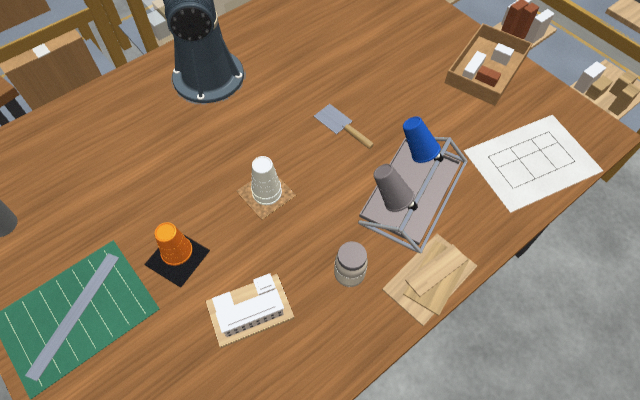

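View pics/side0.png

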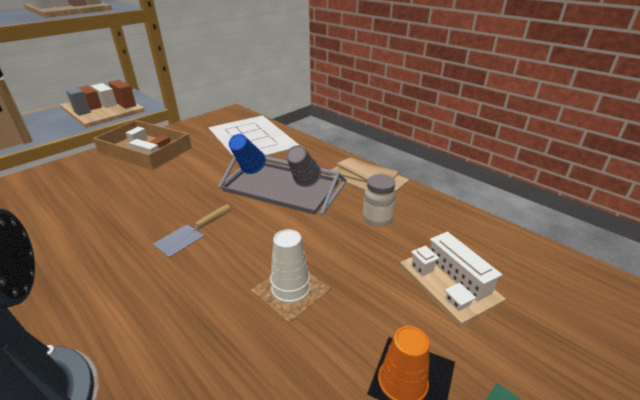

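View pics/wrist0.png

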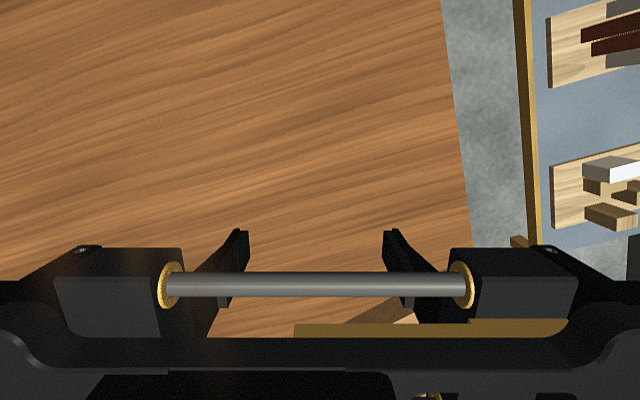

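```bash
cat > h.py <<'E'
import numpy as np,cv2
from scipy.optimize import least_squares
from scipy.spatial.transform import Rotation as Ro
def load(f): return np.load(f)
def cloud(z,Tw=None):
    d=z['d'];m=z['mtx'];v,u=np.indices(d.shape)
    P=np.stack([(u-m[0,2])/m[0,0]*d,(v-m[1,2])/m[1,1]*d,d],-1)
    if Tw is not None:
        P=P@Tw[:3,:3].T+Tw[:3,3]
    else: P=(P-z['t'])@z['R']
    return P
def hsv(z): return cv2.cvtColor(z['im'],cv2.COLOR_RGB2HSV).astype(int)
def sdf(P,c,a):
    # closest distance to frustum surface (outer), 2D (s,r)
    q=P-c; s=q@a; r=np.linalg.norm(q-np.outer(s,a),axis=1)
    n=np.hypot(1,.12)
    side=(r-(.030-.12*s))/n
    top=s-.050
    inside=np.maximum(side,top)
    return np.where((side>0)&(top>0),np.hypot(side,top),inside)
def fit(P,c0,a0,sig=.002):
    a0=a0/np.linalg.norm(a0)
    e1=np.cross(a0,[.3,1,.2]);e1/=np.linalg.norm(e1);e2=np.cross(a0,e1)
    f=lambda x:(a0+x[3]*e1+x[4]*e2)/np.linalg.norm(a0+x[3]*e1+x[4]*e2)
    r=least_squares(lambda x:sdf(P,x[:3],f(x)),np.r_[c0,0,0],loss='soft_l1',f_scale=sig,x_scale=[.01]*3+[.1]*2)
    return r.x[:3],f(r.x),np.median(np.abs(sdf(P,r.x[:3],f(r.x))))
E
cat > m.py <<'E'
from h import *
S={n:load(f'pics/{n}0.npz') for n in('scene','side')}
def mask(z,k,P):
    H=hsv(z);h,s,v=H[...,0],H[...,1],H[...,2]
    if k=='blue': m=(h>105)&(h<125)&(s>150)
    if k=='orange': m=(h>5)&(h<18)&(s>200)&(v>90)
    if k=='white': m=(s<60)&(P[...,2]>.02)
    if k=='grey': m=(s<60)
    return m&(z['d']>0)
boxes={'scene':{'blue':(395,110,445,165),'orange':(148,215,200,270),'white':(243,150,290,208),'grey':(370,160,415,212)},
'side':{'blue':(225,130,270,175),'orange':(375,320,435,400),'white':(268,228,312,302),'grey':(285,143,322,188)}}
for k in('blue','orange','white','grey'):
  allp=[]
  for n,z in S.items():
    P=cloud(z);m=mask(z,k,P);b=boxes[n][k];B=np.zeros_like(m);B[b[1]:b[3],b[0]:b[2]]=1;m&=B
    m=cv2.erode(m.astype(np.uint8),np.ones((3,3)))>0
    p=P[m];print(k,n,len(p),p.mean(0).round(3),p.min(0).round(3),p.max(0).round(3));allp.append(p)
  if k=='white': continue
  a0=np.array([0,0,1.]) if k=='orange' else None
  for nm,p in zip(['scene','side','both'],allp+[np.vstack(allp)]):
    a=a0 if a0 is not None else np.array([-.5,0.3,.8])
    print(nm,[np.round(x,4) for x in fit(p,p.mean(0)-[0,0,.02],a)])
E
python3 m.py
```

```text
blue scene 868 [0.615 0.236 0.119] [0.564 0.214 0.063] [0.655 0.278 0.162]
blue side 637 [0.593 0.227 0.11 ] [0.557 0.214 0.054] [0.643 0.253 0.157]
scene [array([0.6021, 0.2493, 0.105 ]), array([-0.5088, -0.1931,  0.8389]), np.float64(0.0011)]
side [array([0.5984, 0.2198, 0.1069]), array([-0.267 ,  0.6888,  0.674 ]), np.float64(0.0059)]
both [array([0.6017, 0.2494, 0.1057]), array([-0.5094, -0.1941,  0.8383]), np.float64(0.001)]
orange scene 661 [ 0.455 -0.369  0.053] [ 0.435 -0.4    0.005] [ 0.467 -0.335  0.109]
orange side 2539 [ 0.415 -0.375  0.067] [ 0.394 -0.403  0.008] [ 0.452 -0.34   0.107]
scene [array([ 0.4306, -0.3657,  0.0572]), array([-0.0048,  0.0036,  1.    ]), np.float64(0.0007)]
side [array([ 0.4311, -0.3665,  0.0541]), array([0.0072, 0.0048, 1.    ]), np.float64(0.0004)]
both [array([ 0.4311, -0.3663,  0.0541]), array([0.0044, 0.0052, 1.    ]), np.float64(0.0005)]
white scene 848 [ 0.452 -0.113  0.09 ] [ 0.416 -0.139  0.029] [ 0.473 -0.079  0.135]
white side 1775 [ 0.422 -0.121  0.086] [ 0.398 -0.142  0.02 ] [ 0.458 -0.084  0.133]
grey scene 1832 [0.657 0.119 0.077] [ 0.567  0.066 -0.002] [0.725 0.25  0.163]
grey side 1065 [0.664 0.108 0.087] [0.613 0.066 0.   ] [0.864 0.369 0.161]
scene [array([0.6818, 0.0651, 0.1492]), array([ 0.3048, -0.4914,  0.8159]), np.float64(0.0092)]
side [array([0.6592, 0.0991, 0.1049]), array([-0.5485, -0.5337,  0.6437]), np.float64(0.0045)]
both [array([0.6813, 0.073 , 0.1904]), array([ 0.1866, -0.3972,  0.8985]), np.float64(0.0088)]
```

```bash
python3 - <<'E'
import cv2
im=cv2.imread('pics/scene0.png');cv2.imwrite('pics/sc_crop.png',cv2.resize(im[90:300,140:480],None,fx=2.3,fy=2.3,interpolation=3))
im=cv2.imread('pics/side0.png');cv2.imwrite('pics/sd_crop.png',cv2.resize(im[110:310,200:440],None,fx=3,fy=3,interpolation=3))
E
```

```text
(no output)
```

View pics/sc_crop.png

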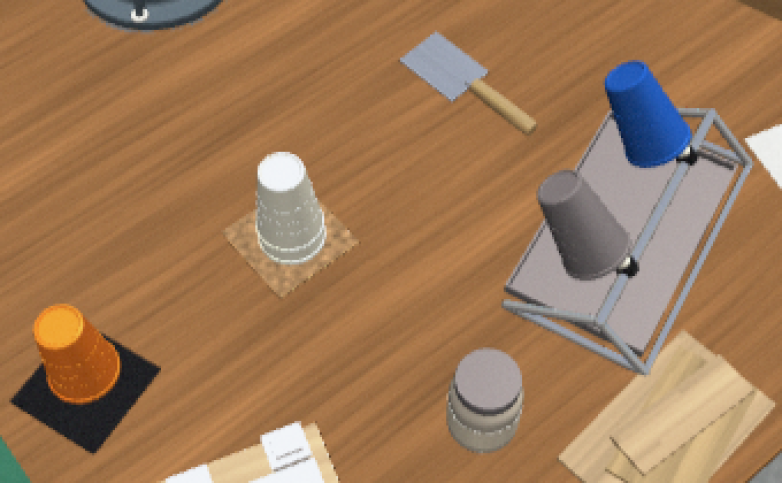

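View pics/sd_crop.png

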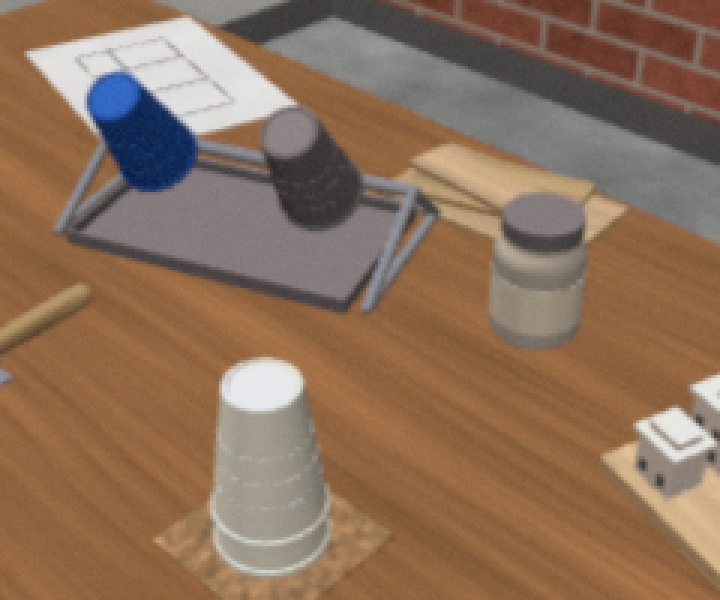

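```bash
cat >> m.py <<'E'
print('----')
allp=[];g=[]
for n,z in S.items():
    P=cloud(z);H=hsv(z)
    m=(H[...,1]<70)&(np.linalg.norm(P[...,:2]-[.435,-.11],axis=-1)<.06)&(P[...,2]>.075)&(z['d']>0)
    m=cv2.erode(m.astype(np.uint8),np.ones((3,3)))>0
    allp.append(P[m])
    G=(np.linalg.norm(P-[.64,.09,.105],axis=-1)<.075)&(P[...,2]>.05)&(z['d']>0); b=boxes[n]['grey'];B=np.zeros_like(G);B[b[1]:b[3],b[0]:b[2]]=1
    G=cv2.erode((G&B).astype(np.uint8),np.ones((3,3)))>0
    g.append(P[G])
for nm,p in zip(['sc','sd','both'],allp+[np.vstack(allp)]):
    print('white',nm,len(p),p[:,2].max(),[np.round(x,4) for x in fit(p,np.array([.435,-.11,.08]),np.array([0,0,1.]))])
for nm,p in zip(['sc','sd','both'],g+[np.vstack(g)]):
    print('grey',nm,len(p),[np.round(x,4) for x in fit(p,np.array([.66,.1,.105]),np.array([-.51,-.19,.84]))])
E
python3 m.py | sed -n '/----/,$p'
```

```text
----
white sc 491 0.13472267786846825 [array([ 0.4358, -0.104 ,  0.0785]), array([-0.0105, -0.0038,  0.9999]), np.float64(0.0009)]
white sd 1006 0.13284669269264104 [array([ 0.4355, -0.1044,  0.08  ]), array([0.0036, 0.0026, 1.    ]), np.float64(0.0005)]
white both 1497 0.13472267786846825 [array([ 0.4354, -0.1043,  0.0795]), array([0.003 , 0.0013, 1.    ]), np.float64(0.0006)]
grey sc 985 [array([0.66  , 0.1003, 0.1049]), array([-0.5128, -0.1997,  0.835 ]), np.float64(0.0009)]
grey sd 773 [array([0.6595, 0.1004, 0.1062]), array([-0.5073, -0.1972,  0.8389]), np.float64(0.0007)]
grey both 1758 [array([0.6596, 0.1004, 0.1056]), array([-0.5101, -0.1974,  0.8371]), np.float64(0.0008)]
```

```bash
cat > g.py <<'E'
from h import *
from rig import robot
def axis(tilt=33,yaw=21.1):
    t,w=np.radians([tilt,yaw]);return np.array([-np.sin(t)*np.cos(w),-np.sin(t)*np.sin(w),np.cos(t)])
def Rt(a,yaw=21.1):
    w=np.radians(yaw+90);y=np.array([np.cos(w),np.sin(w),0]);z=-a;y=y-z*(y@z);y/=np.linalg.norm(y)
    return np.c_[np.cross(y,z),y,z]
def cur():
    o=robot.get_obs();return np.array(o['position']),Ro.from_quat(o['tool_rot']).as_matrix(),o
def go(p,R,verbose=True):
    cp,cR,o=cur()
    s=cR.T@(np.array(p)-cp)*100;r=np.degrees(Ro.from_matrix(cR.T@R).as_rotvec())
    print('shift cm',s.round(2),'turn',r.round(1),'rows',np.linalg.norm(s)/4.17,np.linalg.norm(r)/7.16,'|f',o['ft_force'].round(1),'t',round(o['time'],2),'w',round(o['grip_width'],4))
BL=np.array([.6017,.2494,.1055]);WH=np.array([.4354,-.1043,.0805]);OR=np.array([.4311,-.3663,.0535])
E
python3 -c "
from g import *
a=axis();go(BL+(.0093+.12)*a,Rt(a))"
```

```text
shift cm [-45.08 -25.79  -1.5 ] turn [-10.9 -31.8 -36.4] rows 12.460910517650511 6.928718558704456 |f [ 0.8 -0.2  0.1] t 0.15 w 0.087
```

Emit:
drive_tool --targets '[-22,-13,-4,-5,-16,-18,-45.1,-25.8,-1.5,-10.9,-31.8,-36.4,-45.1,-25.8,-1.5,-10.9,-31.8,-36.4,-45.1,-25.8,-1.5,-10.9,-31.8,-36.4,-45.1,-25.8,-1.5,-10.9,-31.8,-36.4,-45.1,-25.8,-1.5,-10.9,-31.8,-36.4,-45.1,-25.8,-1.5,-10.9,-31.8,-36.4,-45.1,-25.8,-1.5,-10.9,-31.8,-36.4,-45.1,-25.8,-1.5,-10.9,-31.8,-36.4,-45.1,-25.8,-1.5,-10.9,-31.8,-36.4,-45.1,-25.8,-1.5,-10.9,-31.8,-36.4,-45.1,-25.8,-1.5,-10.9,-31.8,-36.4]' --grip -1 --squeeze 12

```text
time: 1.15
position: [0.4687, 0.2943, 0.2113]
tool_rot: [-0.175, 0.943, 0.053, 0.277]
ft_force: [-0.5, 1.5, -0.8]
grip_width: 0.0868
```

```bash
python3 -c "
from g import *
a=axis();go(BL+(.0093+.12)*a,Rt(a))"
```

```text
shift cm [-3.31 -8.97  1.8 ] turn [ 0.1 -0.2 -0.1] rows 2.334350803550837 0.03374237642743682 |f [-0.5  1.5 -0.8] t 1.15 w 0.0868
```

Emit:
drive_tool --targets '[-3.0,-8.5,1.8,0,0,0,-3.0,-8.5,1.8,0,0,0,-3.0,-8.5,1.8,0,0,0,-3.0,-8.5,1.8,0,0,0,-3.0,-8.5,1.8,0,0,0,-3.0,-8.5,1.8,0,0,0]'

```text
time: 1.65
position: [0.5304, 0.2286, 0.2117]
tool_rot: [-0.175, 0.944, 0.053, 0.277]
ft_force: [-0.9, 0.3, -0.9]
grip_width: 0.087
```

```bash
python3 - <<'E'
from g import *
a=axis();go(BL+(.0093+.12)*a,Rt(a))
p,R,o=cur()
c=robot.calibration('wrist');im,d=robot.camera('wrist')
cv2.imwrite('pics/w1.png',im[:,:,::-1])
T=np.eye(4);T[:3,:3]=R;T[:3,3]=p;T=T@c['hand_eye']
z={'d':d,'mtx':c['mtx'],'im':im};P=cloud(z,T);H=hsv(z)
m=(H[...,0]>105)&(H[...,0]<125)&(H[...,1]>150)&(d>0);m=cv2.erode(m.astype(np.uint8),np.ones((3,3)))>0
print(m.sum(),[x.round(4) for x in fit(P[m],BL,a)], sdf(P[m],BL,a).mean())
E
```

```text
shift cm [-0.43 -0.63  0.  ] turn [ 0.1 -0.3 -0.2] rows 0.18184221477991525 0.04888134706235908 |f [-0.9  0.3 -0.9] t 1.65 w 0.087
2794 [array([0.6015, 0.248 , 0.1029]), array([-0.5055, -0.1985,  0.8397]), np.float64(0.0003)] -0.00030295741498645386
```

View pics/w1.png

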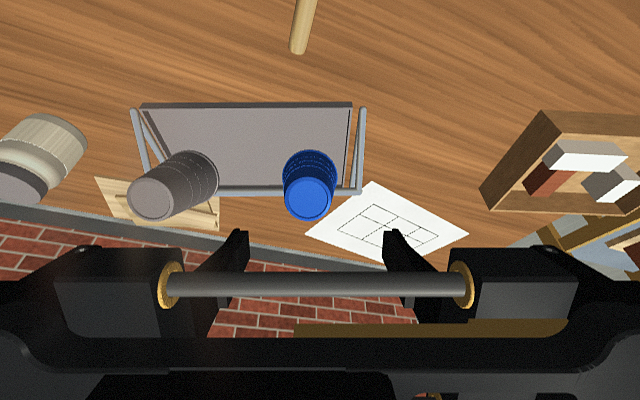

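```bash
sed -i 's/BL=np.array(\[.6017,.2494,.1055\])/BL=np.array([.6016,.2488,.105])/' g.py; python3 -c "
from g import *
a=axis();go(BL+(.0093)*a,Rt(a))"
```

```text
shift cm [-0.47 -0.79 12.04] turn [ 0.1 -0.3 -0.1] rows 2.8960197456477244 0.04879409637301778 |f [ 0.3 -0.   0.4] t 1.7 w 0.0871
```

Emit:
drive_tool --targets '[-0.45,-0.7,1,0,-0.3,0,-0.45,-0.7,4,0,-0.3,0,-0.45,-0.7,6.5,0,-0.3,0,-0.45,-0.7,9,0,-0.3,0,-0.45,-0.7,11,0,-0.3,0,-0.45,-0.7,12,0,-0.3,0,-0.45,-0.7,12,0,-0.3,0,-0.45,-0.7,12,0,-0.3,0]'

```text
time: 2.37
position: [0.5962, 0.2487, 0.1131]
tool_rot: [-0.176, 0.943, 0.054, 0.279]
ft_force: [0.5, -0.2, 0.3]
grip_width: 0.0871
```

```bash
python3 - <<'E'
from g import *
a=axis();go(BL+(.0093)*a,Rt(a))
im,d=robot.camera('scene');cv2.imwrite('pics/s2.png',cv2.resize(im[60:260,340:520,::-1],None,fx=3,fy=3))
im,d=robot.camera('wrist');cv2.imwrite('pics/w2.png',im[:,:,::-1])
E
```

```text
shift cm [ 0.02 -0.18  0.02] turn [ 0.2 -0.   0. ] rows 0.04452648589995743 0.027877675920072877 |f [ 0.5 -0.2  0.3] t 2.37 w 0.0871
```

View pics/s2.png

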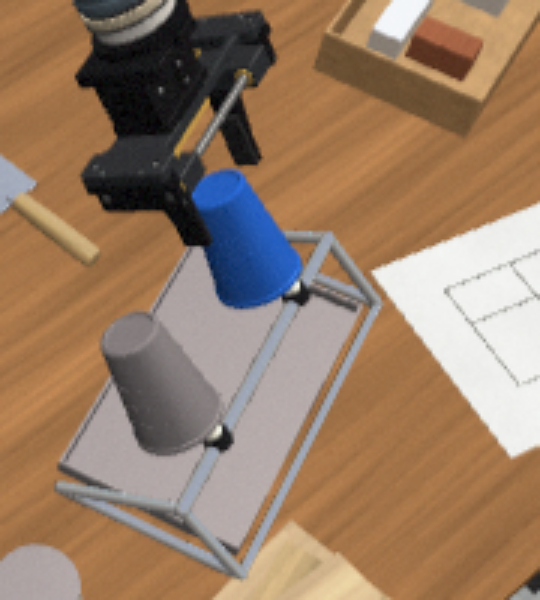

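View pics/w2.png

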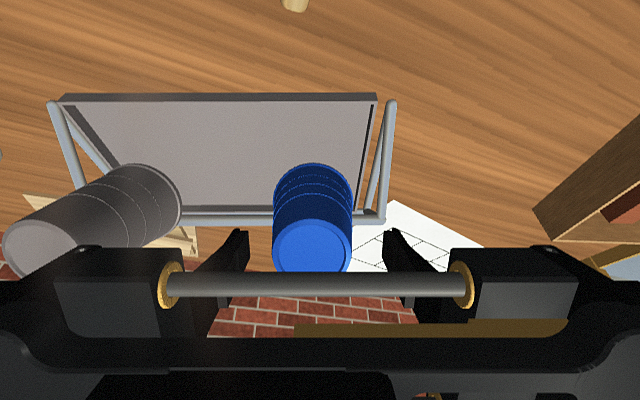

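```bash
cat > wf.py <<'E'
from g import *
def wfit(col,c0,a,name=None):
    p,R,o=cur()
    c=robot.calibration('wrist');im,d=robot.camera('wrist')
    if name: cv2.imwrite(name,im[:,:,::-1])
    T=np.eye(4);T[:3,:3]=R;T[:3,3]=p;T=T@c['hand_eye']
    z={'d':d,'mtx':c['mtx'],'im':im};P=cloud(z,T);H=hsv(z);h=H[...,0]
    if col=='blue': m=(h>105)&(h<125)&(H[...,1]>150)
    elif col=='orange': m=(h>5)&(h<18)&(H[...,1]>200)
    else: m=(H[...,1]<70)
    m&=(d>0)&(np.linalg.norm(P-c0,axis=-1)<.08)
    m=cv2.erode(m.astype(np.uint8),np.ones((3,3)))>0
    r=fit(P[m],c0,a);print(m.sum(),[x.round(4) for x in r]);q=R.T@(r[0]-p);print('centre in tool mm',(q*1000).round(1),'axis in tool',(R.T@r[1]).round(3))
    return P[m],r
E
python3 - <<'E'
from wf import *
a=axis();P,r=wfit('blue',BL,a)
p,R,o=cur()
Q=(P-p)@R
print(Q.min(0),Q.max(0)); s=(P-BL)@a; print('max s',np.percentile(s,99))
E
```

```text
7194 [array([0.6016, 0.248 , 0.1029]), array([-0.5038, -0.1966,  0.8411]), np.float64(0.0002)]
centre in tool mm [ 2.6 -1.9 12. ] axis in tool [-0.007  0.    -1.   ]
[-0.00894053 -0.03743671 -0.04126104] [0.03857207 0.03427449 0.05681754]
max s 0.05007907079028865
```

Emit:
drive_tool --targets '[0.1,-0.15,0,0,0,0,0.1,-0.15,0,0,0,0,0.1,-0.15,0,0,0,0]'

```text
time: 2.77
position: [0.5975, 0.2456, 0.1143]
tool_rot: [-0.175, 0.942, 0.053, 0.281]
ft_force: [0.2, 0.5, -0.3]
grip_width: 0.0871
```

Emit:
drive_tool --targets '[0,0,0,0,0,0,0,0,0,0,0,0,0,0,0,0,0,0,0,0,0,0,0,0,0,0,0,0,0,0,0,0,0,0,0,0,0,0,0,0,0,0]' --grip 1 --squeeze 12

```text
time: 3.35
position: [0.5975, 0.2456, 0.1132]
tool_rot: [-0.175, 0.942, 0.053, 0.28]
ft_force: [0.6, 0.1, -0.1]
grip_width: 0.0496
```

```bash
python3 - <<'E'
from wf import *
a=axis();P,r=wfit('blue',BL,a,'pics/w3.png'); print(cur()[2]['grip_width'])
im,d=robot.camera('side');cv2.imwrite('pics/sd3.png',cv2.resize(im[60:210,180:380,::-1],None,fx=4,fy=4))
E
```

```text
7190 [array([0.6018, 0.2476, 0.103 ]), array([-0.503 , -0.1978,  0.8414]), np.float64(0.0002)]
centre in tool mm [ 1.7  0.3 11.1] axis in tool [-0.007 -0.002 -1.   ]
0.04955832317390129
```

View pics/w3.png

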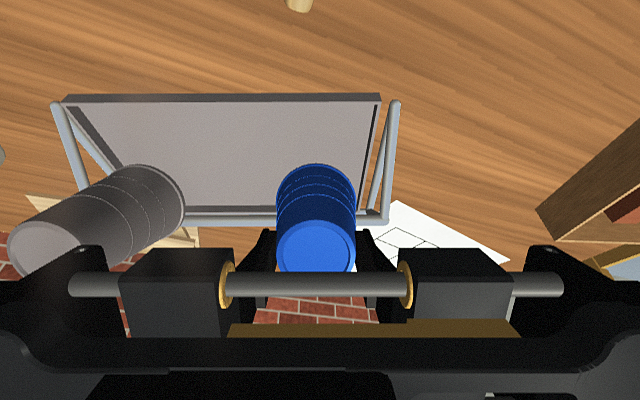

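View pics/sd3.png

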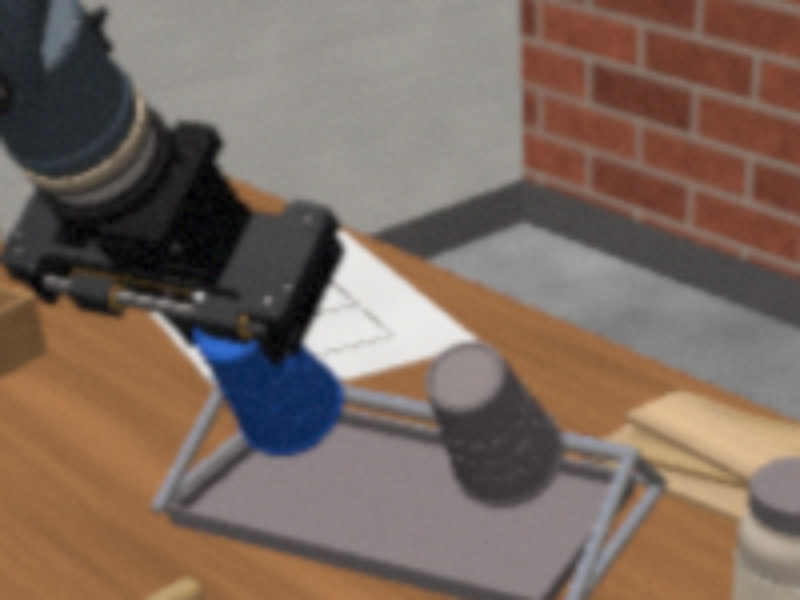

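Emit:
drive_tool --targets '[0,0,-1,0,0,0,0,0,-2,0,0,0,0,0,-3,0,0,0,0,0,-4,0,0,0,0,0,-5,0,0,0,0,0,-6.5,0,0,0,0,0,-8,0,0,0,0,0,-10,0,0,0,0,0,-12,0,0,0,0,0,-12,0,0,0,0,0,-12,0,0,0]'

```text
time: 4.37
position: [0.5365, 0.2218, 0.2145]
tool_rot: [-0.175, 0.942, 0.053, 0.281]
ft_force: [-0.4, -0.2, -1.2]
grip_width: 0.0496
```

```bash
python3 - <<'E'
from wf import *
a=axis();P,r=wfit('blue',BL+.12*a,a); print(cur()[2]['grip_width'])
w=axis(0);go([WH[0],WH[1],.26],Rt(w,-13))
E
```

```text
7243 [array([0.5404, 0.2237, 0.2041]), array([-0.4942, -0.194 ,  0.8474]), np.float64(0.0002)]
centre in tool mm [ 2.1  0.4 11.1] axis in tool [-0.02  -0.002 -1.   ]
0.05004447007276441
shift cm [ 15.16 -26.78 -15.49] turn [10.  32.1 33.1] rows 8.26323877901404 6.585192078628941 |f [ 0.5 -0.3 -0.8] t 4.42 w 0.05
```

Emit:
drive_tool --targets '[15.2,-26.8,-15.5,10,32.1,33.1,15.2,-26.8,-15.5,10,32.1,33.1,15.2,-26.8,-15.5,10,32.1,33.1,15.2,-26.8,-15.5,10,32.1,33.1,15.2,-26.8,-15.5,10,32.1,33.1,15.2,-26.8,-15.5,10,32.1,33.1,15.2,-26.8,-15.5,10,32.1,33.1,15.2,-26.8,-15.5,10,32.1,33.1,15.2,-26.8,-15.5,10,32.1,33.1,15.2,-26.8,-15.5,10,32.1,33.1,15.2,-26.8,-15.5,10,32.1,33.1,15.2,-26.8,-15.5,10,32.1,33.1]'

```text
time: 5.42
position: [0.435, -0.1037, 0.259]
tool_rot: [0.113, 0.994, 0.001, -0.001]
ft_force: [0.3, -0.3, -0.8]
grip_width: 0.0498
```

Emit:
drive_tool --targets '[0,0,0,0,0,0,0,0,0,0,0,0]'

```text
time: 5.58
position: [0.4351, -0.1033, 0.2596]
tool_rot: [0.113, 0.994, 0.0, -0.0]
ft_force: [-0.1, 0.8, -1.9]
grip_width: 0.0494
```

```bash
python3 - <<'E'
from wf import *
p,R,o=cur()
w=axis(0);go([WH[0],WH[1],.26],Rt(w,-13))
P,r=wfit('blue',p-[0,0,.01],w,'pics/w4.png')
allp=[]
for n in('scene','side'):
    c=robot.calibration(n);im,d=robot.camera(n);z=dict(c);z['im']=im;z['d']=d
    P=cloud(z);H=hsv(z);h=H[...,0]
    m=(h>105)&(h<125)&(H[...,1]>150)&(d>0)&(np.linalg.norm(P-p,axis=-1)<.09);m=cv2.erode(m.astype(np.uint8),np.ones((3,3)))>0
    allp.append(P[m]);print(n,m.sum())
    cv2.imwrite(f'pics/{n}4.png',im[:,:,::-1])
for q in allp+[np.vstack(allp)]: print([x.round(4) for x in fit(q,p-[0,0,.01],w)])
print(p)
E
```

```text
shift cm [-0.05 -0.09 -0.04] turn [ 0.  -0.1  0.1] rows 0.027395075083808635 0.013537214906462442 |f [-0.1  0.8 -1.9] t 5.58 w 0.0494
7081 [array([ 0.4339, -0.103 ,  0.248 ]), array([ 0.0066, -0.0033,  1.    ]), np.float64(0.0002)]
centre in tool mm [ 1.2 -0.  11.6] axis in tool [-0.006 -0.002 -1.   ]
scene 1138
side 1982
[array([ 0.4345, -0.102 ,  0.2497]), array([-0.0083, -0.0015,  1.    ]), np.float64(0.0008)]
[array([ 0.4343, -0.1026,  0.2513]), array([6.0e-04, 5.6e-03, 1.0e+00]), np.float64(0.0005)]
[array([ 0.4342, -0.1025,  0.2505]), array([-4.0e-04,  5.3e-03,  1.0e+00]), np.float64(0.0006)]
[ 0.43514866 -0.10327895  0.25955355]
```

View pics/side4.png

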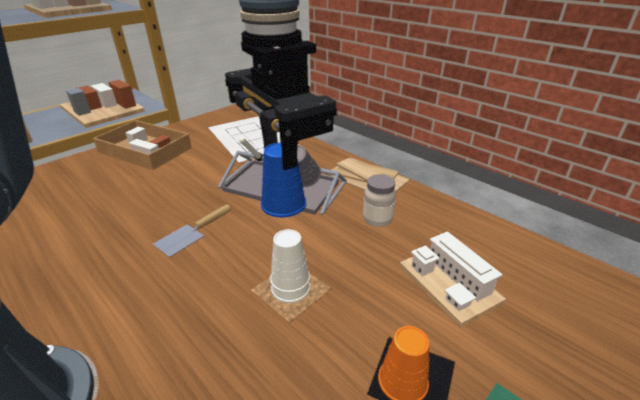

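Emit:
drive_tool --targets '[-0.15,-0.15,2,0,0,0,-0.15,-0.15,4,0,0,0,-0.15,-0.15,6,0,0,0,-0.15,-0.15,7.5,0,0,0,-0.15,-0.15,9,0,0,0,-0.15,-0.15,10,0,0,0,-0.15,-0.15,11,0,0,0,-0.15,-0.15,12,0,0,0,-0.15,-0.15,12.5,0,0,0,-0.15,-0.15,12.5,0,0,0,-0.15,-0.15,12.5,0,0,0]'

```text
time: 6.65
position: [0.4363, -0.1063, 0.1351]
tool_rot: [0.113, 0.994, -0.0, -0.0]
ft_force: [0.2, -0.3, -0.5]
grip_width: 0.0498
```

```bash
cat > bf.py <<'E'
from wf import *
def both(col,c0,w,tag,zmin=0.0):
    allp=[]
    for n in('scene','side'):
        c=robot.calibration(n);im,d=robot.camera(n);z=dict(c);z['im']=im;z['d']=d
        P=cloud(z);H=hsv(z);h=H[...,0]
        m={'blue':(h>105)&(h<125)&(H[...,1]>150),'orange':(h>5)&(h<18)&(H[...,1]>200),'white':(H[...,1]<70)}[col]
        m=m&(d>0)&(np.linalg.norm(P-c0,axis=-1)<.09)&(P[...,2]>zmin);m=cv2.erode(m.astype(np.uint8),np.ones((3,3)))>0
        allp.append(P[m])
        cv2.imwrite(f'pics/{n}{tag}.png',im[:,:,::-1])
    for nm,q in zip(('scene','side','both'),allp+[np.vstack(allp)]):
        if len(q)>50: print(nm,len(q),[x.round(4) for x in fit(q,c0,w)])
E
python3 - <<'E'
from bf import *
p,R,o=cur();print(p,o['ft_force'],o['time'])
both('blue',p-[0,0,.01],axis(0),5)
E
```

```text
[ 0.43634498 -0.10629261  0.13507204] [ 0.1506228  -0.33379593 -0.47788072] 6.65
scene 842 [array([ 0.4357, -0.105 ,  0.1252]), array([-0.0032, -0.0034,  1.    ]), np.float64(0.0008)]
side 1439 [array([ 0.4356, -0.1055,  0.1268]), array([0.0014, 0.0023, 1.    ]), np.float64(0.0005)]
both 2281 [array([ 0.4355, -0.1054,  0.126 ]), array([0.0026, 0.0012, 1.    ]), np.float64(0.0006)]
```

```bash
python3 - <<'E'
import cv2,numpy as np
a=cv2.imread('pics/side5.png')[170:320,220:360];b=cv2.imread('pics/scene5.png')[100:220,200:330]
cv2.imwrite('pics/v5.png',np.hstack([cv2.resize(a,(373,400),interpolation=3),cv2.resize(b,(427,400),interpolation=3)]))
E
```

```text
(no output)
```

View pics/v5.png

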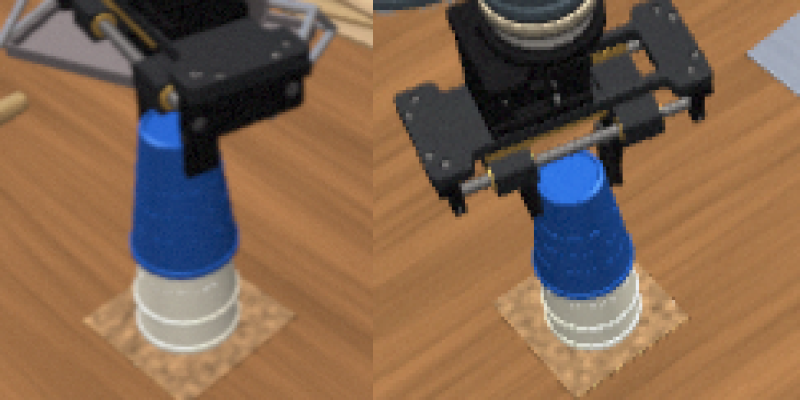

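Emit:
drive_tool --targets '[0,0.1,0.4,0,0,0,0,0.1,0.8,0,0,0,0,0.1,1.1,0,0,0,0,0.1,1.4,0,0,0,0,0.1,1.4,0,0,0,0,0.1,1.4,0,0,0]'

```text
time: 7.25
position: [0.4362, -0.1054, 0.1208]
tool_rot: [0.114, 0.994, -0.0, -0.0]
ft_force: [-0.8, -0.6, -0.4]
grip_width: 0.0496
```

```bash
python3 - <<'E'
from bf import *
p,R,o=cur();print(p,o['ft_force'],o['time'])
both('blue',p-[0,0,.01],axis(0),6)
for i in range(3): robot.camera('wrist');print(robot.get_obs()['ft_force'].round(2))
E
```

```text
[ 0.43620856 -0.10544711  0.12075131] [-0.7705773  -0.58994764 -0.37552418] 7.25
scene 802 [array([ 0.4354, -0.1041,  0.1106]), array([-0.0125, -0.0052,  0.9999]), np.float64(0.0008)]
side 1378 [array([ 0.4353, -0.1045,  0.1123]), array([0.0028, 0.0033, 1.    ]), np.float64(0.0005)]
both 2180 [array([ 0.4352, -0.1044,  0.1115]), array([5.0e-04, 3.8e-03, 1.0e+00]), np.float64(0.0007)]
[-0.15  0.07 -0.42]
[ 0.57  0.34 -1.91]
[ 0.32 -0.5  -0.86]
```

Emit:
drive_tool --targets '[0,0,0.1,0,0,0,0,0,0.2,0,0,0,0,0,0.3,0,0,0,0,0,0.3,0,0,0,0,0,0.3,0,0,0]'

```text
time: 7.92
position: [0.4363, -0.1055, 0.1179]
tool_rot: [0.114, 0.994, -0.0, -0.0]
ft_force: [0.1, 0.5, -1.0]
grip_width: 0.0498
```

Emit:
drive_tool --targets '[0,0,0.05,0,0,0,0,0,0.1,0,0,0,0,0,0.1,0,0,0]'

```text
time: 8.17
position: [0.4363, -0.1055, 0.1169]
tool_rot: [0.114, 0.994, -0.0, -0.0]
ft_force: [0.4, -0.2, -0.6]
grip_width: 0.0497
```

Emit:
drive_tool --targets '[0,0,0.05,0,0,0,0,0,0.05,0,0,0,0,0,0.05,0,0,0]'

```text
time: 8.42
position: [0.4364, -0.1055, 0.1165]
tool_rot: [0.114, 0.994, -0.0, -0.0]
ft_force: [0.0, -0.0, -0.7]
grip_width: 0.0496
```

Emit:
drive_tool --targets '[0,0,0.05,0,0,0,0,0,0.05,0,0,0,0,0,0.05,0,0,0]'

```text
time: 8.67
position: [0.4364, -0.1055, 0.116]
tool_rot: [0.114, 0.994, -0.0, -0.0]
ft_force: [0.5, 0.1, -1.1]
grip_width: 0.0496
```

```bash
python3 - <<'E'
from bf import *
p,R,o=cur();print(p,o['ft_force'],o['time'])
both('blue',p-[0,0,.01],axis(0),7)
for i in range(3): robot.camera('wrist');print(robot.get_obs()['ft_force'].round(2))
E
```

```text
[ 0.43641283 -0.10553532  0.11599108] [ 0.47744676  0.12065646 -1.11843318] 8.6667
scene 819 [array([ 0.4356, -0.104 ,  0.1058]), array([-0.0132, -0.0033,  0.9999]), np.float64(0.0008)]
side 1345 [array([ 0.4354, -0.1045,  0.1075]), array([0.0012, 0.0028, 1.    ]), np.float64(0.0005)]
both 2164 [array([ 0.4353, -0.1044,  0.1067]), array([-0.0015,  0.0036,  1.    ]), np.float64(0.0007)]
[-0.33 -0.65  0.25]
[ 0.14 -0.33 -0.94]
[-0.15 -0.94 -1.23]
```

Emit:
drive_tool --targets '[0,0,0.05,0,0,0,0,0,0.05,0,0,0,0,0,0.05,0,0,0]'

```text
time: 9.17
position: [0.4364, -0.1055, 0.1155]
tool_rot: [0.114, 0.994, -0.0, -0.0]
ft_force: [-0.7, -0.0, -0.5]
grip_width: 0.0497
```

Emit:
drive_tool --targets '[0,0,0.05,0,0,0,0,0,0.05,0,0,0,0,0,0.05,0,0,0]'

```text
time: 9.42
position: [0.4364, -0.1055, 0.115]
tool_rot: [0.114, 0.994, -0.0, -0.0]
ft_force: [-0.4, -0.8, -1.2]
grip_width: 0.0495
```

Emit:
drive_tool --targets '[0,0,0.05,0,0,0,0,0,0.05,0,0,0,0,0,0.05,0,0,0]'

```text
time: 9.67
position: [0.4364, -0.1055, 0.1145]
tool_rot: [0.114, 0.994, -0.0, -0.0]
ft_force: [-0.0, -0.4, -0.5]
grip_width: 0.0497
```

```bash
python3 - <<'E'
from bf import *
f=[]
for i in range(5): robot.camera('wrist');f.append(robot.get_obs()['ft_force'])
print(np.mean(f,0).round(2),np.array(f)[:,2].round(1))
p,R,o=cur();both('blue',p-[0,0,.01],axis(0),8)
E
```

```text
[ 0.15 -0.13 -0.6 ] [-1.8 -0.3 -0.6 -0.  -0.3]
scene 811 [array([ 0.4358, -0.1042,  0.1044]), array([-1.460e-02,  4.000e-04,  9.999e-01]), np.float64(0.0009)]
side 1362 [array([ 0.4355, -0.1045,  0.1058]), array([-0.0044,  0.0043,  1.    ]), np.float64(0.0005)]
both 2173 [array([ 0.4355, -0.1045,  0.1052]), array([-0.006 ,  0.0049,  1.    ]), np.float64(0.0007)]
```

Emit:
drive_tool --targets '[0,0,0.05,0,0,0,0,0,0.05,0,0,0,0,0,0.05,0,0,0]'

```text
time: 10.27
position: [0.4365, -0.1056, 0.1141]
tool_rot: [0.114, 0.994, -0.0, -0.0]
ft_force: [0.6, 0.6, 0.4]
grip_width: 0.0497
```

Emit:
drive_tool --targets '[0,0,0.05,0,0,0,0,0,0.05,0,0,0,0,0,0.05,0,0,0]'

```text
time: 10.52
position: [0.4366, -0.1056, 0.1136]
tool_rot: [0.114, 0.994, -0.0, 0.0]
ft_force: [-0.7, -0.5, 1.2]
grip_width: 0.0496
```

```bash
python3 - <<'E'
from bf import *
f=[]
for i in range(5): robot.camera('wrist');f.append(robot.get_obs()['ft_force'])
print(np.mean(f,0).round(2),np.array(f)[:,2].round(1))
p,R,o=cur();both('blue',p-[0,0,.01],axis(0),8)
E
```

```text
[ 0.2  -0.06  1.95] [1.1 2.2 2.4 2.4 1.8]
scene 802 [array([ 0.4359, -0.1044,  0.1037]), array([-0.0052, -0.0034,  1.    ]), np.float64(0.0009)]
side 1310 [array([ 0.4356, -0.1046,  0.1051]), array([-0.0016,  0.0036,  1.    ]), np.float64(0.0005)]
both 2112 [array([ 0.4356, -0.1046,  0.1044]), array([3.0e-04, 1.1e-03, 1.0e+00]), np.float64(0.0006)]
```

Emit:
drive_tool --targets '[0,0,0,0,0,0,0,0,0,0,0,0,0,0,0,0,0,0,0,0,0,0,0,0,0,0,0,0,0,0,0,0,0,0,0,0,0,0,0,0,0,0,0,0,0,0,0,0]' --grip -1

```text
time: 11.53
position: [0.4364, -0.1055, 0.1135]
tool_rot: [0.114, 0.994, -0.0, -0.0]
ft_force: [0.0, 0.1, -0.7]
grip_width: 0.0861
```

Emit:
drive_tool --targets '[0,0,0,0,0,0,0,0,-1,0,0,0,0,0,-3,0,0,0,0,0,-6,0,0,0,0,0,-10,0,0,0,0,0,-12,0,0,0,0,0,-12,0,0,0]'

```text
time: 12.12
position: [0.4395, -0.107, 0.2381]
tool_rot: [0.113, 0.994, -0.002, 0.005]
ft_force: [-0.2, 0.2, -0.1]
grip_width: 0.0871
```

```bash
python3 - <<'E'
from bf import *
both('blue',np.array([.4356,-.1046,.107]),axis(0),9)
print(cur()[2]['time'],cur()[2]['grip_width'])
w=axis(0);go([OR[0],OR[1],.19],Rt(w,-40))
go([OR[0],OR[1],OR[2]+.0093],Rt(w,-40))
import cv2
a=cv2.imread('pics/side9.png')
cv2.imwrite('pics/v9.png',a)
E
```

```text
scene 836 [array([ 0.4359, -0.1042,  0.1037]), array([-1.450e-02,  4.000e-04,  9.999e-01]), np.float64(0.0009)]
side 1704 [array([ 0.4357, -0.1045,  0.1052]), array([2.0e-04, 3.8e-03, 1.0e+00]), np.float64(0.0005)]
both 2540 [array([ 0.4356, -0.1045,  0.1047]), array([-0.0048,  0.0055,  1.    ]), np.float64(0.0006)]
12.2167 0.08674167410753662
shift cm [ -5.34 -25.53   4.44] turn [-0.   0.1 27. ] rows 6.344019047231662 3.765794565360737 |f [-0.   0.4 -1.2] t 12.22 w 0.0867
shift cm [ -5.32 -25.51  17.16] turn [-0.   0.1 27. ] rows 7.483021908983262 3.765794565360737 |f [-0.   0.4 -1.2] t 12.22 w 0.0867
```

View pics/v9.png

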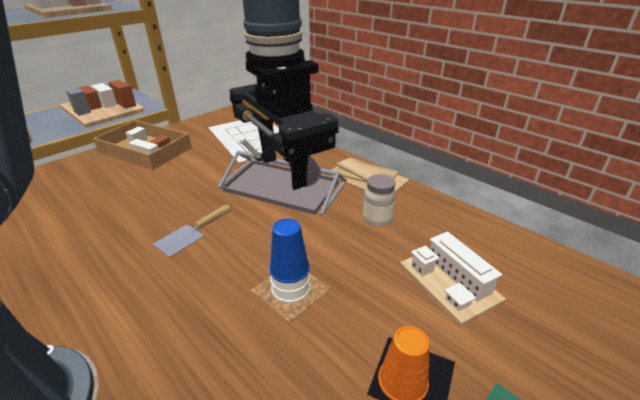

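Emit:
drive_tool --targets '[-5.3,-25.5,4.4,0,0,27,-5.3,-25.5,4.4,0,0,27,-5.3,-25.5,4.4,0,0,27,-5.3,-25.5,4.4,0,0,27,-5.3,-25.5,4.4,0,0,27,-5.3,-25.5,4.4,0,0,27,-5.3,-25.5,4.4,0,0,27,-5.3,-25.5,4.4,0,0,27,-5.3,-25.5,4.4,0,0,27,-5.3,-25.5,4.4,0,0,27]'

```text
time: 13.05
position: [0.4297, -0.3635, 0.1884]
tool_rot: [0.342, 0.94, 0.001, -0.002]
ft_force: [0.0, 1.3, 0.5]
grip_width: 0.0872
```

```bash
python3 - <<'E'
from bf import *
w=axis(0)
wfit('orange',OR,w,'pics/w10.png')
both('orange',OR,w,10)
go([OR[0],OR[1],OR[2]+.0093],Rt(w,-40))
E
```

```text
0 [array([ 0.4311, -0.3663,  0.0535]), array([-0.,  0.,  1.]), np.float64(nan)]
centre in tool mm [ -3.4  -1.3 134.9] axis in tool [ 0.004  0.001 -1.   ]
scene 625 [array([ 0.4308, -0.3658,  0.0554]), array([ 1.5e-03, -1.0e-04,  1.0e+00]), np.float64(0.0007)]
side 1948 [array([ 0.4312, -0.3665,  0.0543]), array([0.0061, 0.0045, 1.    ]), np.float64(0.0004)]
both 2573 [array([ 0.4311, -0.3663,  0.0542]), array([0.0051, 0.004 , 1.    ]), np.float64(0.0004)]
shift cm [-0.2  -0.15 12.69] turn [-0.  -0.   0.1] rows 3.0444648360631197 0.011356992547007196 |f [0.1 0.4 0.3] t 13.2 w 0.0868
  return _methods._mean(a, axis=axis, dtype=dtype,
  ret = ret.dtype.type(ret / rcount)
```

View pics/w10.png

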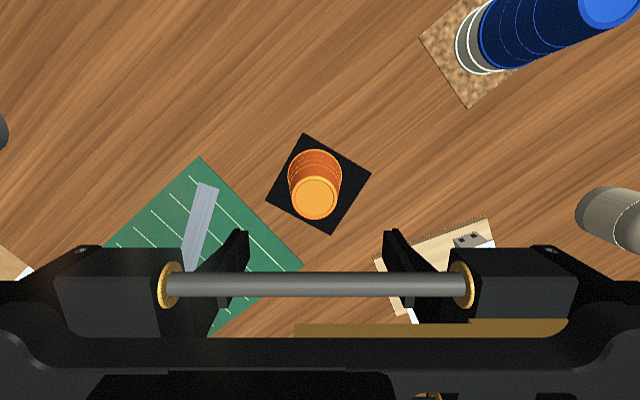

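Emit:
drive_tool --targets '[-0.2,-0.15,3,0,0,0,-0.2,-0.15,6,0,0,0,-0.2,-0.15,9,0,0,0,-0.2,-0.15,11.5,0,0,0,-0.2,-0.15,12.6,0,0,0,-0.2,-0.15,12.6,0,0,0,-0.2,-0.15,12.6,0,0,0]'

```text
time: 13.78
position: [0.4315, -0.368, 0.0641]
tool_rot: [0.342, 0.94, -0.0, -0.0]
ft_force: [-0.4, 0.7, 1.5]
grip_width: 0.0872
```

```bash
python3 - <<'E'
from bf import *
w=axis(0)
wfit('orange',OR,w,'pics/w11.png')
go([OR[0],OR[1],OR[2]+.0093],Rt(w,-40))
E
```

```text
2 [array([ 0.4318, -0.3677,  0.0535]), array([-0.0025, -0.0068,  1.    ]), np.float64(0.0)]
centre in tool mm [-0.1  0.5 10.6] axis in tool [-0.003 -0.007 -1.   ]
shift cm [0.23 0.14 0.21] turn [-0.1  0.1  0. ] rows 0.08109601676639501 0.021095117843552596 |f [-0.5  0.4 -0.1] t 13.83 w 0.087
```

Emit:
drive_tool --targets '[0.2,0.1,0.1,0,0,0,0.2,0.1,0.1,0,0,0,0.2,0.1,0.1,0,0,0]'

```text
time: 14.08
position: [0.4306, -0.3667, 0.0639]
tool_rot: [0.342, 0.94, -0.001, 0.001]
ft_force: [0.3, 0.2, -0.1]
grip_width: 0.087
```

Emit:
drive_tool --targets '[0,0,0,0,0,0,0,0,0,0,0,0,0,0,0,0,0,0,0,0,0,0,0,0,0,0,0,0,0,0,0,0,0,0,0,0,0,0,0,0,0,0,0,0,0,0,0,0]' --grip 1 --squeeze 15

```text
time: 14.75
position: [0.4301, -0.3662, 0.0625]
tool_rot: [0.342, 0.94, -0.0, -0.0]
ft_force: [-0.7, 1.2, -1.3]
grip_width: 0.0495
```

Emit:
drive_tool --targets '[0,0,-1,0,0,0,0,0,-3,0,0,0,0,0,-6,0,0,0,0,0,-10,0,0,0,0,0,-14,0,0,0,0,0,-18,0,0,0,0,0,-20,0,0,0,0,0,-20,0,0,0,0,0,-20,0,0,0]'

```text
time: 15.5
position: [0.4304, -0.3664, 0.2643]
tool_rot: [0.342, 0.94, -0.001, 0.001]
ft_force: [0.0, 0.9, -1.7]
grip_width: 0.0497
```

```bash
sed -i "s/(H\[...,1\]>200)/(H[...,1]>150)/" wf.py; python3 - <<'E'
from bf import *
w=axis(0)
p,R,o=cur();print(p,o['grip_width'],o['time'])
wfit('orange',p-[0,0,.01],w,'pics/w12.png')
both('orange',p-[0,0,.01],w,12)
a=axis();go(BL+(.0093+.13)*a,Rt(a))
E
```

```text
[ 0.43040772 -0.36644077  0.26434723] 0.04973297166891851 15.5
4052 [array([ 0.4312, -0.3675,  0.2539]), array([ 1.5e-03, -9.0e-04,  1.0e+00]), np.float64(0.0002)]
centre in tool mm [-1.3 -0.3 10.4] axis in tool [-0.005 -0.001 -1.   ]
scene 967 [array([ 0.4306, -0.3654,  0.254 ]), array([-0.0033,  0.0041,  1.    ]), np.float64(0.0006)]
side 3058 [array([ 0.4304, -0.3656,  0.2533]), array([0.0062, 0.0013, 1.    ]), np.float64(0.0004)]
both 4025 [array([ 0.4305, -0.3655,  0.2541]), array([0.0036, 0.0038, 1.    ]), np.float64(0.0004)]
shift cm [29.93 51.43  4.03] turn [-17.4 -30.  -59.4] rows 14.302502310761888 9.611493224443063 |f [ 0.4 -0.2 -1.9] t 15.65 w 0.0498
```

View pics/w12.png

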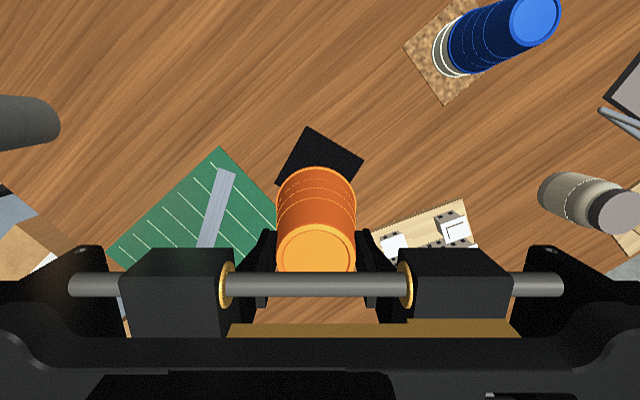

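```bash
python3 - <<'E'
from bf import *
a=axis();go([.45,.02,.33],Rt(a));
E
```

```text
shift cm [23.2  30.81 -6.82] turn [-17.4 -30.  -59.4] rows 9.391978173712143 9.611493224443063 |f [ 0.4 -0.2 -1.9] t 15.65 w 0.0498
```

Emit:
drive_tool --targets '[0,0,-4,0,0,0,23,31,-7,-17.4,-30,-59.4,23,31,-7,-17.4,-30,-59.4,23,31,-7,-17.4,-30,-59.4,23,31,-7,-17.4,-30,-59.4,23,31,-7,-17.4,-30,-59.4,23,31,-7,-17.4,-30,-59.4,23,31,-7,-17.4,-30,-59.4,23,31,-7,-17.4,-30,-59.4,23,31,-7,-17.4,-30,-59.4,23,31,-7,-17.4,-30,-59.4,23,31,-7,-17.4,-30,-59.4]'

```text
time: 16.65
position: [0.4503, 0.0227, 0.3296]
tool_rot: [-0.177, 0.943, 0.053, 0.278]
ft_force: [-0.1, -0.6, -0.6]
grip_width: 0.0494
```

```bash
python3 - <<'E'
from bf import *
a=axis();go(BL+(.0093+.16)*a,Rt(a));
E
```

```text
shift cm [-6.52 15.59 14.05] turn [ 0.1 -0.2  0.2] rows 5.270056726744293 0.037922322290967925 |f [-0.1 -0.6 -0.6] t 16.65 w 0.0494
```

Emit:
drive_tool --targets '[0,4,0,0,0,0,0,8,0,0,0,0,-2,12,2,0,0,0,-5,15.6,6,0,0,0,-6.5,15.6,10,0,0,0,-6.5,15.6,14,0,0,0,-6.5,15.6,14,0,0,0,-6.5,15.6,14,0,0,0,-6.5,15.6,14,0,0,0]'

```text
time: 17.4
position: [0.5197, 0.211, 0.2471]
tool_rot: [-0.175, 0.943, 0.05, 0.277]
ft_force: [-0.2, -0.5, -0.8]
grip_width: 0.0498
```

```bash
python3 - <<'E'
from bf import *
a=axis();
p,R,o=cur();both('orange',p-.01*a,a,13);wfit('orange',p-.01*a,a);print(p)
go(BL+(.0093+.13)*a,Rt(a));
E
python3 - <<'E'
import cv2,numpy as np
a=cv2.imread('pics/side13.png')[60:220,160:360];b=cv2.imread('pics/scene13.png')[60:220,340:500]
cv2.imwrite('pics/v13.png',np.hstack([cv2.resize(a,(440,352),interpolation=3),cv2.resize(b,(352,352),interpolation=3)]))
E
```

```text
scene 999 [array([0.5252, 0.2145, 0.2398]), array([-0.4921, -0.1873,  0.8502]), np.float64(0.001)]
side 673 [array([0.5251, 0.2144, 0.2423]), array([-0.4897, -0.1899,  0.8509]), np.float64(0.0006)]
both 1672 [array([0.5255, 0.2147, 0.24  ]), array([-0.4915, -0.1842,  0.8512]), np.float64(0.0009)]
7015 [array([0.525 , 0.2128, 0.2405]), array([-0.4878, -0.1823,  0.8537]), np.float64(0.0002)]
centre in tool mm [ 0.1  0.3 10.7] axis in tool [-0.028  0.    -1.   ]
[0.51965405 0.21103329 0.24714689]
shift cm [0.36 0.65 3.17] turn [-0.3  0.1  0. ] rows 0.7802921210583624 0.046779972376959786 |f [ 0.9 -0.5 -2.1] t 17.55 w 0.0496
```

View pics/v13.png

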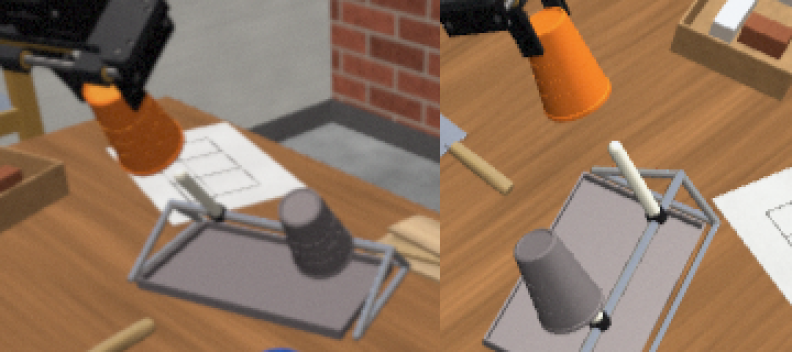

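```bash
python3 - <<'E'
from bf import *
p,R,o=cur();d=np.array([.6017,.2490,.1057])-[.5255,.2145,.2405];print((R.T@d*100).round(2), np.degrees(Ro.from_matrix(R.T@Rt(axis())).as_rotvec()).round(2),p)
E
```

```text
[ 0.36  0.56 15.85] [-0.32  0.09  0.03] [0.51976739 0.21041772 0.25035859]
```

```bash
python3 - <<'E'
from bf import *
a=axis();p,R,o=cur();print(p);both('orange',p-.01*a,a,14);wfit('orange',p-.01*a,a)
p,R,o=cur();print(p,o['time'])
E
```

```text
[0.51976739 0.21041772 0.25035859]
scene 999 [array([0.5257, 0.2141, 0.2432]), array([-0.5026, -0.1878,  0.8439]), np.float64(0.001)]
side 651 [array([0.5245, 0.2139, 0.2465]), array([-0.4943, -0.1871,  0.8489]), np.float64(0.0007)]
both 1650 [array([0.5258, 0.2142, 0.2434]), array([-0.5005, -0.1836,  0.846 ]), np.float64(0.0009)]
7080 [array([0.5252, 0.2128, 0.2421]), array([-0.49  , -0.1828,  0.8523]), np.float64(0.0002)]
centre in tool mm [ 0.1  0.3 10.7] axis in tool [-0.029 -0.    -1.   ]
[0.51988578 0.21060918 0.25116638] 17.7
```

Emit:
drive_tool --targets '[0,0.5,2,0,0,0,0,0.5,4,0,0,0,0,0.5,6,0,0,0,0,0.5,8,0,0,0,0,0.5,9,0,0,0,0,0.5,9,0,0,0,0,0.5,9,0,0,0]'

```text
time: 18.28
position: [0.564, 0.233, 0.1748]
tool_rot: [-0.176, 0.942, 0.05, 0.28]
ft_force: [-0.1, -0.6, -0.7]
grip_width: 0.0497
```

```bash
python3 - <<'E'
from bf import *
a=axis();p,R,o=cur();print(p,o['ft_force'].round(1));both('orange',p-.01*a,a,15)
a=cv2.imread('pics/side15.png')[60:220,160:360];b=cv2.imread('pics/scene15.png')[60:220,340:500]
cv2.imwrite('pics/v15.png',np.hstack([cv2.resize(a,(440,352),interpolation=3),cv2.resize(b,(352,352),interpolation=3)]))
E
```

```text
[0.56400248 0.23297534 0.17476794] [-0.1 -0.6 -0.7]
scene 864 [array([0.5697, 0.2366, 0.1675]), array([-0.496 , -0.1849,  0.8484]), np.float64(0.001)]
side 510 [array([0.5695, 0.2368, 0.1692]), array([-0.4883, -0.1875,  0.8523]), np.float64(0.0007)]
both 1374 [array([0.5699, 0.2369, 0.1676]), array([-0.4949, -0.1825,  0.8496]), np.float64(0.0009)]
```

View pics/v15.png

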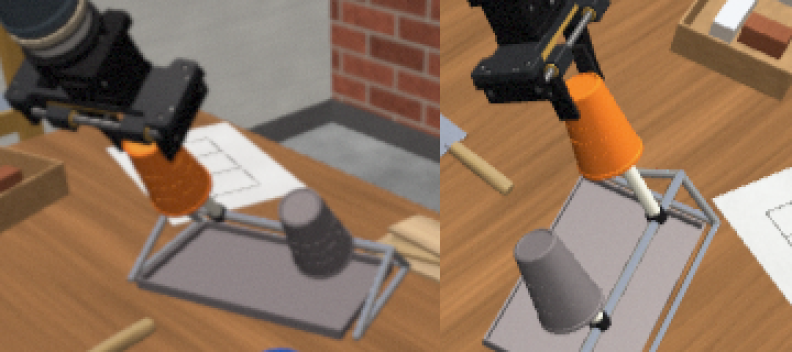

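Emit:
drive_tool --targets '[0,0,1,0,0,0,0,0,2,0,0,0,0,0,3,0,0,0,0,0,4,0,0,0,0.1,0,5,0,0,0,0.2,0,5.7,0,0,0,0.2,0,6,0,0,0,0.2,0,6,0,0,0,0.2,0,6,0,0,0]'

```text
time: 19.13
position: [0.5932, 0.2442, 0.1239]
tool_rot: [-0.176, 0.942, 0.05, 0.281]
ft_force: [-0.3, 0.3, -1.0]
grip_width: 0.0498
```

Emit:
drive_tool --targets '[0.05,0,0.2,0,0,0,0.1,0,0.4,0,0,0,0.1,0,0.5,0,0,0,0.1,0,0.5,0,0,0]'

```text
time: 19.47
position: [0.5948, 0.2449, 0.1183]
tool_rot: [-0.176, 0.942, 0.05, 0.28]
ft_force: [-0.5, -0.1, -0.8]
grip_width: 0.0496
```

```bash
python3 - <<'E'
from bf import *
a=axis();p,R,o=cur();print(p,o['ft_force'].round(1));both('orange',p-.01*a,a,16)
print((R.T@robot.get_obs()['ft_force']).round(1))
E
```

```text
[0.59481501 0.2449106  0.11825274] [-0.5 -0.1 -0.8]
scene 789 [array([0.6004, 0.2484, 0.1112]), array([-0.4986, -0.1874,  0.8463]), np.float64(0.0011)]
side 425 [array([0.5988, 0.2486, 0.1143]), array([-0.492 , -0.1827,  0.8512]), np.float64(0.0008)]
both 1214 [array([0.6004, 0.2487, 0.1113]), array([-0.4964, -0.1821,  0.8488]), np.float64(0.0009)]
[0.4 1.2 0.4]
```

Emit:
drive_tool --targets '[0,0,0.1,0,0,0,0,0,0.2,0,0,0,0,0,0.3,0,0,0,0,0,0.3,0,0,0]'

```text
time: 19.9
position: [0.5964, 0.2455, 0.1155]
tool_rot: [-0.176, 0.942, 0.05, 0.28]
ft_force: [0.8, 0.1, -0.9]
grip_width: 0.05
```

Emit:
drive_tool --targets '[0.05,0,0.1,0,0,0,0.05,0,0.15,0,0,0,0.05,0,0.15,0,0,0]'

```text
time: 20.15
position: [0.5967, 0.2456, 0.114]
tool_rot: [-0.176, 0.942, 0.05, 0.28]
ft_force: [0.7, -0.0, -1.6]
grip_width: 0.05
```

Emit:
drive_tool --targets '[0.05,0,0.1,0,0,0,0.05,0,0.1,0,0,0,0.05,0,0.1,0,0,0]'

```text
time: 20.4
position: [0.5968, 0.2456, 0.113]
tool_rot: [-0.176, 0.942, 0.05, 0.28]
ft_force: [-0.7, 0.1, -1.5]
grip_width: 0.0496
```

```bash
python3 - <<'E'
from bf import *
a=axis();p,R,o=cur();print(p,o['ft_force'].round(1));both('orange',p-.01*a,a,17)
print((R.T@robot.get_obs()['ft_force']).round(1),robot.get_obs()['time'])
E
```

```text
[0.59679687 0.24564693 0.11299712] [-0.7  0.1 -1.5]
scene 798 [array([0.6022, 0.2491, 0.1063]), array([-0.4975, -0.1841,  0.8477]), np.float64(0.0011)]
side 424 [array([0.6004, 0.2492, 0.1106]), array([-0.4855, -0.1896,  0.8535]), np.float64(0.0008)]
both 1222 [array([0.6023, 0.2494, 0.1063]), array([-0.4967, -0.1823,  0.8486]), np.float64(0.001)]
[0.7 0.3 0.6] 20.5
```

Emit:
drive_tool --targets '[0,0,0.1,0,0,0,0,0,0.1,0,0,0,0,0,0.1,0,0,0]'

```text
time: 20.75
position: [0.5974, 0.2459, 0.1125]
tool_rot: [-0.176, 0.942, 0.05, 0.28]
ft_force: [-1.0, -1.8, 0.6]
grip_width: 0.0497
```

Emit:
drive_tool --targets '[0,0,0.1,0,0,0,0,0,0.1,0,0,0,0,0,0.1,0,0,0]'

```text
time: 21.0
position: [0.5982, 0.2461, 0.112]
tool_rot: [-0.176, 0.942, 0.05, 0.281]
ft_force: [-2.4, -1.0, 5.5]
grip_width: 0.0496
```

```bash
python3 - <<'E'
from bf import *
a=axis();p,R,o=cur();print(p,o['ft_force'].round(1));both('orange',p-.01*a,a,17)
print((R.T@robot.get_obs()['ft_force']).round(1),robot.get_obs()['time'])
E
```

```text
[0.59815219 0.24614899 0.11198864] [-2.4 -1.   5.5]
scene 814 [array([0.6059, 0.2505, 0.1064]), array([-0.5628, -0.219 ,  0.7971]), np.float64(0.0011)]
side 363 [array([0.6053, 0.2506, 0.1082]), array([-0.5383, -0.2205,  0.8134]), np.float64(0.0007)]
both 1177 [array([0.6059, 0.2508, 0.1066]), array([-0.5586, -0.2104,  0.8023]), np.float64(0.001)]
[-1.2 -0.6 -5.7] 21.1
```

Emit:
drive_tool --targets '[0,0,0,0,0,0,0,0,0,0,0,0,0,0,0,0,0,0,0,0,0,0,0,0,0,0,0,0,0,0,0,0,0,0,0,0,0,0,0,0,0,0,0,0,0,0,0,0]' --grip -1

```text
time: 21.77
position: [0.5978, 0.246, 0.1113]
tool_rot: [-0.176, 0.942, 0.05, 0.28]
ft_force: [0.1, -0.2, 1.2]
grip_width: 0.0856
```

```bash
python3 - <<'E'
from bf import *
a=axis();p,R,o=cur();print(p,o['ft_force'].round(1));both('orange',p-.01*a,a,18);wfit('orange',p-.01*a,a,'pics/w18.png')
a=cv2.imread('pics/side18.png')[60:220,160:360];b=cv2.imread('pics/scene18.png')[60:220,340:500]
cv2.imwrite('pics/v18.png',np.hstack([cv2.resize(a,(440,352),interpolation=3),cv2.resize(b,(352,352),interpolation=3)]))
E
```

```text
[0.59783818 0.24601897 0.11131537] [ 0.1 -0.2  1.2]
scene 868 [array([0.6023, 0.2493, 0.1052]), array([-0.5089, -0.18  ,  0.8418]), np.float64(0.0012)]
side 376 [array([0.6027, 0.2494, 0.1052]), array([-0.4965, -0.1859,  0.8479]), np.float64(0.0007)]
both 1244 [array([0.6024, 0.2494, 0.1052]), array([-0.5073, -0.1793,  0.8429]), np.float64(0.001)]
7081 [array([0.6019, 0.2479, 0.1033]), array([-0.4996, -0.182 ,  0.8469]), np.float64(0.0002)]
centre in tool mm [0.7 0.3 9.2] axis in tool [-0.017  0.005 -1.   ]
```

View pics/v18.png

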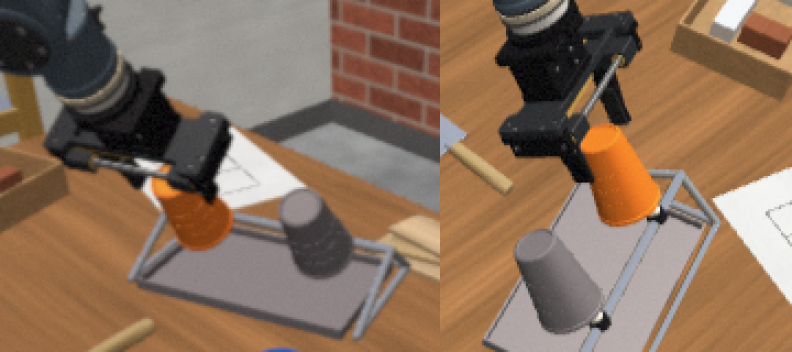

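View pics/w18.png

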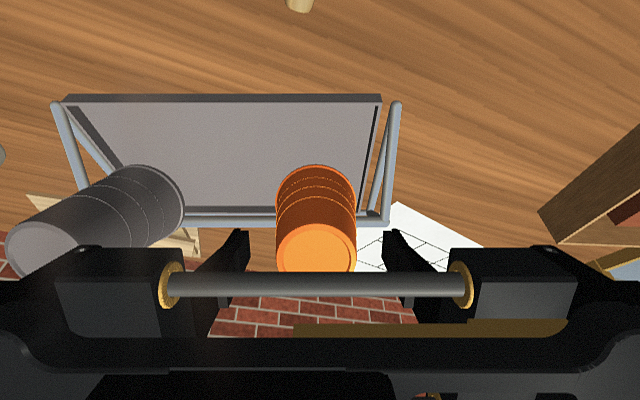

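The orange cup sits where the blue one was, within about 1 mm. Both fingers are clear of it: they are at columns 240 and 395, the cup between 276 and 356. Now I retract.

Emit:
drive_tool --targets '[0,0,-0.5,0,0,0,0,0,-1.5,0,0,0,0,0,-3,0,0,0,0,0,-5,0,0,0,0,0,-8,0,0,0,0,0,-11,0,0,0,0,0,-14,0,0,0,0,0,-15,0,0,0,0,0,-15,0,0,0,0,0,-15,0,0,0,0,0,-15,0,0,0]'

```text
time: 22.83
position: [0.5215, 0.2172, 0.2361]
tool_rot: [-0.176, 0.943, 0.05, 0.28]
ft_force: [0.8, -0.0, 0.5]
grip_width: 0.0873
```

```bash
python3 - <<'E'
from bf import *
a=axis();both('orange',BL,a,19);both('blue',np.array([.4356,-.1046,.107]),axis(0),19)
c=robot.calibration('scene');im,d=robot.camera('scene')
G=[]
for n in('scene','side'):
    c=robot.calibration(n);im,d=robot.camera(n);z=dict(c);z['im']=im;z['d']=d;P=cloud(z)
    b={'scene':(370,160,415,212),'side':(285,143,322,188)}[n];m=(np.linalg.norm(P-[.66,.1,.105],axis=-1)<.075)&(P[...,2]>.05)
    B=np.zeros_like(m);B[b[1]:b[3],b[0]:b[2]]=1;G.append(P[cv2.erode((m&B).astype(np.uint8),np.ones((3,3)))>0])
print('grey',[x.round(4) for x in fit(np.vstack(G),np.array([.66,.1,.105]),a)])
print(cur()[2]['time'],cur()[0])
E
```

```text
scene 866 [array([0.6022, 0.2493, 0.1053]), array([-0.5062, -0.1818,  0.843 ]), np.float64(0.0011)]
side 484 [array([0.6015, 0.2494, 0.1069]), array([-0.5017, -0.1869,  0.8446]), np.float64(0.0007)]
both 1350 [array([0.6022, 0.2494, 0.1054]), array([-0.5053, -0.1837,  0.8431]), np.float64(0.0009)]
scene 828 [array([ 0.4358, -0.1042,  0.1038]), array([-0.0114,  0.0031,  0.9999]), np.float64(0.0009)]
side 1680 [array([ 0.4356, -0.1045,  0.1051]), array([-0.0013,  0.006 ,  1.    ]), np.float64(0.0005)]
both 2508 [array([ 0.4356, -0.1045,  0.1047]), array([-0.0045,  0.0068,  1.    ]), np.float64(0.0007)]
grey [array([0.6598, 0.1003, 0.1055]), array([-0.5067, -0.1933,  0.8402]), np.float64(0.0008)]
23.1833 [0.52126275 0.21723631 0.23628657]
```

View pics/scene19.png

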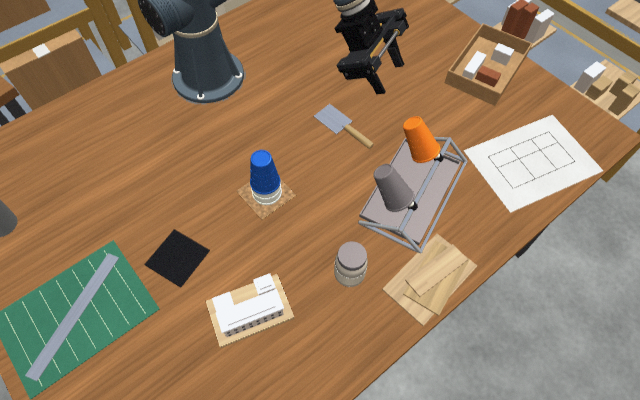

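The scene picture shows the blue cup nested on the white stack at (265,175) and the orange cup on the free peg at (420,140). The grey cup, jar, spatula and model have not moved, and the arm is clear of everything. I'm handing in.

```bash
python3 -c "
from rig import robot
print(robot.hand_in())"
```

```text
the job is handed in; nothing more can be done
None
```

The job is done and was handed in at about 23 s of the 66 s allowed; the hand-in gives no verdict.

- **Blue cup:** I took it off the left peg and lowered it upright over the white stack in 0.5 mm steps until it bore with about 2.7 N. I then let go. In the last check it stood upright within 1°, about 25 mm above the upper white cup's starting mid point and under 1 mm off sideways. It came to rest about 2 mm lower than the nominal 27 mm, which is inside the 22 to 33 mm band.
- **Orange cup:** I pushed it onto the left peg until contact at about 6 N. It tilted a few degrees in the grip there, and after release it settled back at about 32.5° from vertical. Its mid point is within 1 mm of where the blue cup hung.
- **Rest of the bench:** The grey cup was re-measured within 0.3 mm of its start. The jar, spatula and model look unmoved in the last picture; I did not measure them. The gripper is open and about 15 cm clear of the cup it released.
- **Disagreements:** The wrist camera read cup heights 2 to 3 mm lower than the scene and side cameras. The grip width read about 50 mm where 53 mm was expected. Neither affected the result.

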